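# Snap the gas nozzle onto a torch barrel

## Robot

A 6-joint arm with a two-finger parallel gripper is mounted at the origin on the work surface; the furniture and walls round the work are solid. World frame = base frame: x ahead of the robot, y to its left, z up, the work surface at z = 0. Lengths are in m, angles in rad, forces in N, time in s.
With the tool pointing down it reaches from about 0.35 to 0.975 m from the base axis. Payload 4.9 kg.
Tool frame: the origin (TCP) lies at the very end of the fingers, on their centre line; the grasp point (between the pads) lies 19 mm behind it (ctrl.grip_point_offset is the distance from the TCP to the grasp point, in m); z points along the fingers, y is the line along which they close (so a half turn about z gives the same grasp; the last joint's range is limited). The gripper opens to 85 mm and grips with 20 to 120 N. Pads are 22 mm wide; open, the fingers measure 114 mm over their backs; the gripper's body (76 mm by 85 mm) begins 54 mm behind the grasp point. The pads swing forward as they close: fully open they stand 13 mm farther back than shut.
Start: joints at [1.013, 0.053, 1.613, -0, 1.476, -0.119], TCP at [0.266, 0.566, 0.204] pointing down, gripper open.
Joint ranges: [-3.01, 3.01], [-1.01, 2.22], [0.06, 2.58], [-1.02, 4.17], [0.09, 2.62], [-3.14, 3.14]. Speed limits (rad/s): [2.57, 2.57, 3.14, 3.14, 3.14, 3.14].

## Interface

Orientations are given as a rotation vector (axis times angle).
In Python, from station import ctrl gives the robot as it stands.
- The arm moves only by the tool send_rows, never from a script. Its argument "rows" is a list of rows, each a list of 3 entries, a list of its own where there are three numbers: the finger opening in cm, from 0 to 8.54, then the shift along the tool's x, y, z in cm, then the turn about the tool's z in degrees. A call has 1 to 10 rows; each row shifts and turns the commanded pose from where the row before left it, along the tool's axes as they then stand; what a row does not reach is not made up. A row lasts 1/8 s, in which the tool goes at most 62.5 mm and 10.7 degrees, less where a joint would pass 70% of its speed; a pose out of reach is approached as far as the arm can. A call with a gripper value outside its range is refused whole. The fingers move at their own pace and stop on an object; "newtons" is the grip in N (left out, the last holds). Time passes only in rows, so rows that do not move let the fingers close. It gives the time, the measured TCP pose, the force, the opening and the grip force at its end, in the units of the state.
- ctrl.get_obs(): the state, without advancing time (a new reading comes with each control period).
- ctrl.get_image(name): name is "scene" or "top"; returns a dict with "frame" (420x560x3 uint8, red, green, blue), "range_z" (420x560 float32, m along the optical axis (not along the pixel's ray), 0 where there is no reading), "fx", "fy", "cx", "cy" (pixels), "cam_to_world" (4x4, takes a point from camera to world coordinates). Camera axes: x right, y down, z forward; pixel columns grow to the right and rows downward; lengths in m; the calibration is good to about 2 mm. A picture is of the moment at which its call begins.
- ctrl.finish_job(): hands the job in; it is judged then, once.
The state is a dict: "t": time; "q": joint angles; "dq": joint speeds; "effort": joint torques, N m; "tool_pos": TCP position; "tool_rot": TCP orientation; "contact_force": force on the tool from outside, world axes, zero at the start; "wrist_torque": the same for the moment, N m; "opening": finger opening in m; "grip_force": force on a finger pad.
Only numpy, scipy, OpenCV 4.12 (cv2) and the standard library are available. Lean on these libraries where they do the work, as an engineer would, in place of code of your own. Each camera call takes 0.05 s, during which the arm holds its last target. There are 200 camera calls.

## Task

Take the torch barrel out of its sloping rest, stand it upright, contact tip up, on the floor of the round service socket and let go of it. Then put the gas nozzle over the tip and press it straight down past the leaf springs until it snaps and sits fully home on the collar. Finish while still holding the nozzle and pressing it down firmly (about 10 N); do not let go, and leave the spray can, the tin and the pliers where they are.

Things in the scene. Friction and masses are not known exactly. Their poses are not given: they have to be found in the camera images.
- barrel: Straight welding-torch barrel, 165 mm long, about 0.2 kg. Origin: centre of its foot; +z runs along it to the contact tip. Along z in mm: brass foot radius 11 (0 to 40), black insulated tube radius 9.5 (42 to 112, grip it here; balance point near 52), black collar radius 14.5 (112 to 118), nozzle seat radius 9 (118 to 142), cone, copper tip radius 4 (147 to 165). It starts lying in the rest, tip up.
- barrel_seat (a point): Upper face of the barrel's collar, on its axis, 118 mm from the foot: the nozzle's lower rim rests here when home. 13.5 mm above it four bowed steel leaf springs stand out from the seat to radius 12.2; they give inward up to 4 mm. z along the barrel.
- nozzle: Loose copper gas nozzle standing on the bench right way up: tube 52 mm long, 30 mm across, top 12 mm tapering to 26; about 0.09 kg. Origin: centre of its lower rim, z up along it. Bore radius 10.2, inside groove 7 to 20 mm up. Going on, it meets the leaves 19 mm above home, the push rises to 12 to 25 N near 15 mm, falls away, the leaves spring into the groove by 3 mm, then it bears on the collar.
- socket: Service socket fixed to the bench: steel cup, 60 mm high, mouth flared to radius 19 inside, straight bore radius 12.5 below 50 mm, standing on a square bolted foot plate 96 x 96 x 8 mm. Origin: bench level under the cup's axis, z up.
- socket_floor (a point): Centre of the cup's flat inner floor, 10 mm above the bench: the barrel's foot stands here.
- rest: Sloping steel parking rest fixed to the bench, plate 135 x 75 mm, about 85 mm high: two open vee saddles under the barrel (20 and 61 mm from its foot) and a toe plate behind its foot hold the barrel at 45 degrees, tip high, towards the rest's +x. The barrel lifts straight up out of it; the tube beyond 70 mm overhangs freely. Origin: bench level, z up.
- leaf0 (a joint): Leaf spring on the barrel: 0 m standing out (free, or sprung into the nozzle's groove), about 0.002 m while the nozzle's bore squeezes it in.
- leaf2 (a joint): The leaf opposite leaf0, same values.
- spray_can: Anti-spatter spray can standing at the back of the work, 67 mm across, 225 mm high, yellow cap; stays put. Origin: centre of its underside.
- tip_tin: Flat blue tin 78 x 113 x 32 mm lying behind the work; stays put. Origin: centre of its underside.
- pliers: Red-handled pliers 194 mm long lying at the left of the work; stay put. Origin: centre of their underside.

How it is judged:
On the way, in this order (a step that is already met when the one before it is completed fails the run):
1. the barrel stands upright on the socket's floor, tip up, let go, the nozzle not yet on it (horizontal distance between barrel and socket_floor below 0.006 m and height (world z) of barrel below 0.013 m and angle between barrel's own z axis and vertical below 0.1 rad and contact force between the fingers and barrel below 0.2 N and distance between nozzle and barrel_seat above 0.06 m), for 0.2 s.
2. the nozzle is snapped home on the collar, pressed down by the gripper (z of nozzle in the frame of barrel_seat between -0.003 and 0.002 m and distance between nozzle and barrel_seat below 0.004 m and angle between the z axis of nozzle and the z axis of barrel, either way round below 0.08 rad and value of joint each of leaf0, leaf2 below 0.0012 m and contact force between the fingers and nozzle above 1 N and contact force between nozzle and barrel above 4 N), for 0.2 s.
At the end, for the whole second after the job is handed in: Barrel upright within 5.7 degrees, untouched, foot on the socket floor (3 mm, 6 mm sideways); nozzle home on the collar within 2 mm, leaves out in its groove; gripper on the nozzle, pressing it on the collar with 4 to 60 N, the barrel on the socket with over 6.5 N, all through the last second (all of step 2 and horizontal distance between barrel and socket_floor below 0.006 m and height (world z) of barrel below 0.013 m and angle between barrel's own z axis and vertical below 0.1 rad and contact force between barrel and socket above 6.5 N and contact force between nozzle and barrel below 60 N and contact force between the fingers and barrel below 0.2 N); the arm keeps its last pose, push and grip.
It fails at once if the spray can, the tin or the pliers are pushed more than 3 cm away or the can is tipped (distance of any of spray_can, tip_tin, pliers from where it was at the start of the episode above 0.03 m or angle between spray_can's own z axis and vertical above 0.5 rad).
It also fails if it takes over 72 s, if anything falls off the work surface, if the arm or the gripper's body presses on something with over 40 N, if the wrist force passes 120 N, or if a joint passes its speed limit or range.

## Working session

There is one attempt and no reset: what is moved stays moved. The work goes in short steps, Python scripts to look and compute and a tool call to move; the robot and the scene stay as the last step left them, time stands still between calls to the robot, and variables do not carry over. Pictures are saved under pics/ and viewed, at most 11 in all, crops included, and the job is handed in when it is done.

Besides the shell and the picture viewer there is one more tool, called after "Request:" as a command line: name --argument value ..., lists and objects as JSON in quotes. send_rows: Moves the arm, as the interface text tells. Its arguments: {"type":"object","properties":{"rows":{"type":"array","items":{"type":"array"}},"newtons":{"type":"number"}},"required":["rows"]}

```bash
ls; mkdir -p pics; cat > h.py <<'E'
import numpy as np, cv2
from station import ctrl
def grab(name):
    im=ctrl.get_image(name); np.savez(''+name+'.npz',**im); return im
def load(name): return dict(np.load(''+name+'.npz'))
def cloud(im):
    h,w=im['range_z'].shape; u,v=np.meshgrid(np.arange(w),np.arange(h)); z=im['range_z']
    P=np.stack([(u-im['cx'])/im['fx']*z,(v-im['cy'])/im['fy']*z,z,np.ones_like(z)],-1)
    return (P@im['cam_to_world'].T)[...,:3]
def save(im,fn): cv2.imwrite('pics/'+fn,im['frame'][:,:,::-1])
E
python3 - <<'E'
from h import *
for n in ('scene','top'):
    im=grab(n); save(im,n+'0.png'); print(n,im['fx'],im['cx'],im['cam_to_world'].round(3).tolist(),(im['range_z']>0).mean())
print(ctrl.get_obs())
E
```

```text
pics
scene 534.1071816874021 271.93090564725196 [[0.534, -0.636, 0.556, -0.084], [-0.845, -0.388, 0.368, -0.358], [-0.018, -0.667, -0.745, 1.002], [0.0, 0.0, 0.0, 1.0]] 0.9959608843537415
top 412.35299004343193 281.973699154004 [[0.01, -0.995, 0.101, 0.5], [-1.0, -0.009, 0.005, 0.107], [-0.005, -0.101, -0.995, 0.943], [0.0, 0.0, 0.0, 1.0]] 0.9959353741496598
{'t': 0.1, 'q': array([ 1.01305365e+00,  5.33015102e-02,  1.61417953e+00,  9.49597928e-06,
        1.47601634e+00, -1.19013867e-01]), 'dq': array([-0.00032974, -0.00057807, -0.00555182, -0.00059904,  0.00092345,
        0.00180962]), 'effort': array([-1.43379766e-04, -3.94909573e+01, -3.71361458e+01, -1.37648449e-04,
        3.93910901e-03, -1.77776838e-05]), 'tool_pos': array([0.2651628 , 0.56526819, 0.20306576]), 'tool_rot': array([-6.83501377e-01, -3.06568001e+00,  2.81677518e-03]), 'contact_force': array([-0.74489809,  0.51552621,  1.03900586]), 'wrist_torque': array([-0.06495779, -0.00122999,  0.00967117]), 'grip_force': 0.0, 'opening': 0.08530918826479683}
```

View pics/scene0.png

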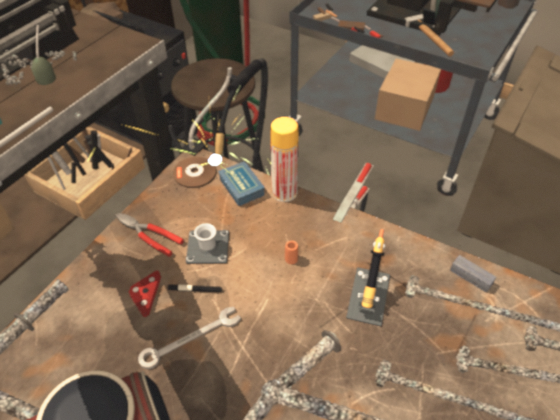

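View pics/top0.png

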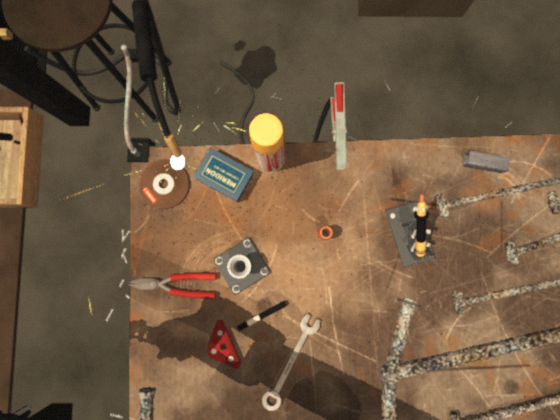

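The scene view shows the socket at px (206,237), the nozzle at (291,251) and the barrel in its rest at about (374,275). In the top view they are at (239,266), (326,233) and (421,225). The can, tin and pliers are at the back left. The tool can only point down, so I'll grip the barrel at its collar, which keeps the tip clear of the gripper body, and let it swing upright. Next I measure from depth.

```bash
cat > m.py <<'E'
from h import *
T=load('top');S=load('scene'); PT=cloud(T);PS=cloud(S)
def reg(P,b,zmin,zmax):
    m=np.zeros(P.shape[:2],bool); m[b[2]:b[3],b[0]:b[1]]=1
    m&=(P[...,2]>zmin)&(P[...,2]<zmax); return m
for nm,P,im,bn,bs_ in (('top',PT,T,(310,342,217,250),(212,272,232,298)),('scene',PS,S,(280,302,235,268),(185,232,220,266))):
    fr=im['frame'].astype(int)
    # nozzle top rim
    m=reg(P,bn,0.04,0.07); q=P[m]; print(nm,'nozzle top',m.sum(),q[:,2].max().round(4))
    (c,r)=cv2.minEnclosingCircle(q[q[:,2]>0.046][:,:2].astype(np.float32)); print(' circ',c,r)
    m=reg(P,bs_,0.052,0.07); q=P[m]; (c,r)=cv2.minEnclosingCircle(q[:,:2].astype(np.float32)); print(' socket',m.sum(),q[:,2].max().round(4),c,r)
    m=reg(P,bs_,0.004,0.012); print(' plate rect',cv2.minAreaRect(P[m][:,:2].astype(np.float32)))
    # bench height near
    print(' bench z', np.median(P[215:260,345:380,2] if nm=='top' else P[250:280,300:340,2]).round(4))
    bb=(405,440,190,262) if nm=='top' else (355,392,225,315)
    m=reg(P,bb,0.03,0.3)
    q=P[m]; print(' barrel',m.sum(),q.min(0).round(3),q.max(0).round(3))
    for z0 in np.arange(0.03,0.2,0.01):
        k=(q[:,2]>=z0)&(q[:,2]<z0+.01)
        if k.sum()>2: print('  ',z0.round(3),k.sum(),q[k].mean(0).round(4),np.ptp(q[k][:,1]).round(4))
E
python3 m.py
```

```text
top nozzle top 77 0.0534
 circ (0.5540132522583008, 0.018026897683739662) 0.013852868229150772
 socket 288 0.0633 (0.480159729719162, 0.2037913054227829) 0.025086531415581703
 plate rect ((0.4702495336532593, 0.22167323529720306), (0.10464047640562057, 0.13675260543823242), 32.650760650634766)
 bench z -0.0005
 barrel 898 [ 0.495 -0.209  0.03 ] [ 0.624 -0.153  0.153]
   0.03 111 [ 0.5208 -0.1838  0.0356] 0.0502
   0.04 116 [ 0.5261 -0.1814  0.0449] 0.0496
   0.05 95 [ 0.5406 -0.1782  0.0554] 0.0478
   0.06 95 [ 0.5482 -0.1759  0.064 ] 0.0339
   0.07 83 [ 0.548  -0.1785  0.0752] 0.0382
   0.08 49 [ 0.5522 -0.1752  0.0847] 0.0376
   0.09 48 [ 0.5629 -0.1736  0.0949] 0.0201
   0.1 54 [ 0.573  -0.1697  0.1051] 0.0243
   0.11 46 [ 0.5855 -0.165   0.1155] 0.028
   0.12 92 [ 0.589  -0.1661  0.1239] 0.0282
   0.13 78 [ 0.6025 -0.1625  0.1354] 0.016
   0.14 28 [ 0.6171 -0.1593  0.145 ] 0.0084
   0.15 3 [ 0.6199 -0.1568  0.1517] 0.0015
scene nozzle top 117 0.0575
 circ (0.5545710325241089, 0.015683002769947052) 0.015734242275357246
 socket 206 0.065 (0.48071542382240295, 0.201215460896492) 0.02628452703356743
 plate rect ((0.4909864664077759, 0.21206243336200714), (0.13966019451618195, 0.11254767328500748), 32.842838287353516)
 bench z 0.0008
 barrel 932 [ 0.496 -0.21   0.03 ] [ 0.626 -0.155  0.153]
   0.03 51 [ 0.5196 -0.1904  0.0367] 0.0446
   0.04 140 [ 0.5194 -0.1899  0.0446] 0.0454
   0.05 99 [ 0.5258 -0.1872  0.0544] 0.0455
   0.06 84 [ 0.5365 -0.1848  0.0648] 0.0349
   0.07 106 [ 0.5472 -0.1815  0.0756] 0.0402
   0.08 67 [ 0.5531 -0.1797  0.0844] 0.037
   0.09 68 [ 0.5633 -0.1768  0.095 ] 0.0208
   0.1 59 [ 0.5725 -0.1743  0.105 ] 0.0199
   0.11 57 [ 0.5814 -0.1718  0.1147] 0.0292
   0.12 96 [ 0.59   -0.1692  0.1246] 0.0266
   0.13 70 [ 0.6019 -0.1654  0.1353] 0.0196
   0.14 28 [ 0.6137 -0.1619  0.1435] 0.012
   0.15 7 [ 0.6197 -0.1603  0.151 ] 0.0057
```

Request:
send_rows --rows '[[8.5,[0,0,0],-10.2],[8.5,[0,0,0],-10.2],[8.5,[0,0,0],-10.2],[8.5,[0,0,0],-10.1],[8.5,[-0.9,-6.0,0],0],[8.5,[-0.9,-6.0,0],0],[8.5,[-0.9,-6.0,0],0],[8.5,[-0.9,-6.0,0],0],[8.5,[-0.9,-6.0,0],0],[8.5,[-0.9,-6.0,0],0]]' --newtons 40

```text
t: 1.35
tool_pos: [0.4143, 0.2316, 0.2038]
tool_rot: [0.426, -3.113, 0.0]
contact_force: [1.0, 1.4, -0.7]
opening: 0.0852
grip_force: 0.0
```

Request:
send_rows --rows '[[8.5,[-0.9,-6.0,0],0],[8.5,[-0.9,-6.0,0],0],[8.5,[-0.9,-6.0,0],0],[8.5,[-0.9,-6.0,0],0],[8.5,[-0.9,-6.0,0],0],[8.5,[-0.9,-6.0,0],0],[8.5,[0,0,0],0],[8.5,[0,0,0],0]]'

```text
t: 2.35
tool_pos: [0.5622, -0.0987, 0.2035]
tool_rot: [0.424, -3.112, -0.002]
contact_force: [0.3, 0.5, 0.0]
opening: 0.0848
grip_force: 0.0
```

```bash
cat >> h.py <<'E'
from scipy.spatial.transform import Rotation as Ro
def need(target):
    o=ctrl.get_obs(); R=Ro.from_rotvec(o['tool_rot']).as_matrix()
    print('t',round(o['t'],2),'tcp',o['tool_pos'].round(4),'z',R[:,2].round(3),'y-az',np.degrees(np.arctan2(R[1,1],R[0,1])).round(2),'need cm',(R.T@(np.array(target)-o['tool_pos'])*100).round(2),'F',o['contact_force'].round(1),'open',round(o['opening'],4),'grip',round(float(o['grip_force']),1),'q6',o['q'][5].round(2))
E
python3 - <<'E'
from h import *
need((0.588,-0.1675,0.1007))
im=grab('top'); save(im,'top1.png')
E
```

```text
t 2.35 tcp [ 0.5622 -0.0987  0.2035] z [-0.001  0.001 -1.   ] y-az 105.53 need cm [-0.65 -7.33 10.27] F [0.3 0.5 0. ] open 0.0848 grip 0.0 q6 -2.15
```

Request:
send_rows --rows '[[8.5,[-0.3,-3.7,0],0],[8.5,[-0.3,-3.6,0],0],[8.5,[0,0,2.0],0],[8.5,[0,0,2.0],0],[8.5,[0,0,2.0],0],[8.5,[0,0,0],0],[8.5,[0,0,0],0]]'

```text
t: 3.28
tool_pos: [0.5882, -0.1672, 0.1445]
tool_rot: [-0.426, 3.112, -0.0]
contact_force: [-0.6, 0.8, 0.6]
opening: 0.0852
grip_force: 0.0
```

```bash
python3 - <<'E'
from h import *
need((0.588,-0.1675,0.1007))
im=grab('scene'); f=im['frame'][200:330,300:460]; cv2.imwrite('pics/s2.png',cv2.resize(f[:,:,::-1],None,fx=4,fy=4))
E
```

```text
t 3.27 tcp [ 0.5882 -0.1672  0.1445] z [ 0. -0. -1.] y-az 105.59 need cm [ 0.03 -0.02  4.38] F [-0.6  0.8  0.6] open 0.0852 grip 0.0 q6 -2.24
```

View pics/s2.png

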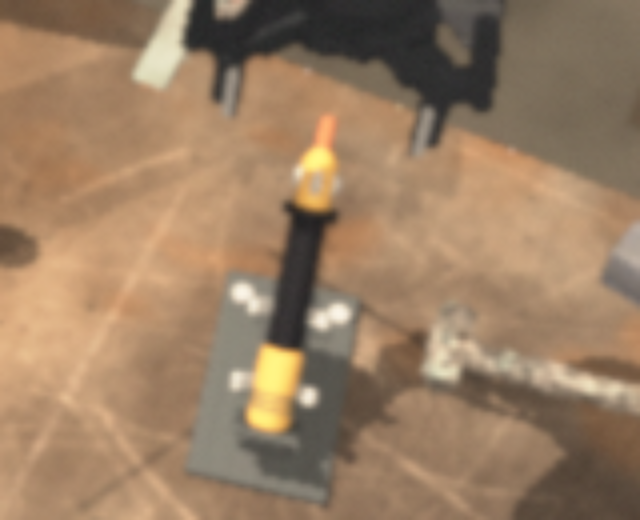

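The crop shows the barrel tip at (325,130) centred between the open fingers at (228,90) and (425,130). Its collar is at (311,213). Next I lower and close on the collar.

Request:
send_rows --rows '[[8.5,[0,0,2.0],0],[8.5,[0,0,1.5],0],[8.5,[0,0,0.9],0],[5.0,[0,0,0],0],[3.5,[0,0,0],0],[2.5,[0,0,0],0],[2.5,[0,0,0],0],[2.5,[0,0,0],0],[2.5,[0,0,0],0],[2.5,[0,0,0],0]]' --newtons 25

```text
t: 4.58
tool_pos: [0.588, -0.1676, 0.1002]
tool_rot: [0.425, -3.113, -0.0]
contact_force: [0.1, -0.4, 0.1]
opening: 0.0252
grip_force: 0.0
```

```bash
python3 - <<'E'
from h import *
need((0.588,-0.1675,0.1007))
E
```

```text
t 4.58 tcp [ 0.588  -0.1676  0.1002] z [-0.  0. -1.] y-az 105.56 need cm [-0.    0.01 -0.05] F [ 0.1 -0.4  0.1] open 0.0252 grip 0.0 q6 -2.24
```

```bash
python3 - <<'E'
from h import *
for n,b in (('scene',(210,330,310,450)),('top',(170,270,370,480))):
    im=grab(n); f=im['frame'][b[0]:b[1],b[2]:b[3]]; f=cv2.resize(f[:,:,::-1],(400,360),interpolation=cv2.INTER_CUBIC)
    f=np.clip(f.astype(float)*1.6,0,255).astype(np.uint8)
    if n=='scene': a=f
cv2.imwrite('pics/s3.png',np.hstack([a,f]))
E
```

```text
(no output)
```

View pics/s3.png

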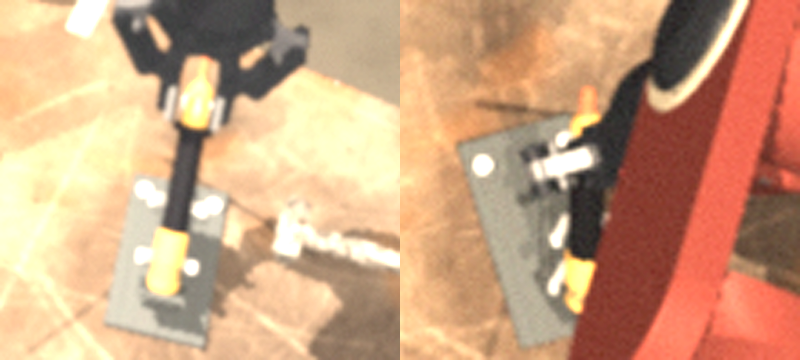

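The pads (175 to 215, about 108) sit beside the yellow seat and just above the collar at (187,125), so they missed it. I'll check by projecting points into the views.

```bash
cat >> h.py <<'E'
def proj(im,p):
    q=np.linalg.inv(im['cam_to_world'])@np.append(p,1); return (q[0]/q[2]*im['fx']+im['cx'],q[1]/q[2]*im['fy']+im['cy'])
E
python3 - <<'E'
from h import *
S=load('scene');P=cloud(S)
for n,p in (('collar',(.588,-.1675,.1147)),('tcp',(.588,-.1676,.1002)),('tip',(.622,-.158,.150))): print(n,np.round(proj(S,p),1))
# depth rows on barrel axis and pads
for v in range(228,268,3):
    print(v,[(u,*P[v,u].round(3).tolist()) for u in (370,374,377,380,386)])
E
```

```text
collar [375.6 252.5]
tcp [374.7 256.8]
tip [380.5 229. ]
228 [(370, 0.567, -0.153, 0.206), (374, 0.571, -0.16, 0.207), (377, 0.578, -0.163, 0.202), (380, 0.578, -0.169, 0.205), (386, 0.575, -0.181, 0.216)]
231 [(370, 0.568, -0.154, 0.197), (374, 0.733, -0.112, -0.001), (377, 0.735, -0.119, 0.002), (380, 0.617, -0.159, 0.149), (386, 0.575, -0.182, 0.207)]
234 [(370, 0.572, -0.153, 0.183), (374, 0.726, -0.115, -0.002), (377, 0.726, -0.123, 0.002), (380, 0.615, -0.161, 0.144), (386, 0.576, -0.183, 0.198)]
237 [(370, 0.573, -0.154, 0.174), (374, 0.716, -0.12, -0.0), (377, 0.609, -0.158, 0.138), (380, 0.608, -0.164, 0.142), (386, 0.58, -0.184, 0.185)]
240 [(370, 0.573, -0.155, 0.164), (374, 0.707, -0.124, -0.0), (377, 0.6, -0.162, 0.139), (380, 0.603, -0.167, 0.14), (386, 0.581, -0.185, 0.175)]
243 [(370, 0.575, -0.156, 0.153), (374, 0.596, -0.158, 0.132), (377, 0.597, -0.164, 0.135), (380, 0.603, -0.168, 0.131), (386, 0.583, -0.186, 0.165)]
246 [(370, 0.575, -0.157, 0.144), (374, 0.592, -0.16, 0.128), (377, 0.591, -0.167, 0.133), (380, 0.595, -0.172, 0.132), (386, 0.583, -0.187, 0.155)]

[... 344 characters left out ...]
 -0.168, 0.116), (377, 0.582, -0.173, 0.118), (380, 0.581, -0.179, 0.122), (386, 0.678, -0.167, 0.004)]
258 [(370, 0.653, -0.139, 0.001), (374, 0.575, -0.17, 0.113), (377, 0.575, -0.176, 0.117), (380, 0.584, -0.18, 0.109), (386, 0.672, -0.17, 0.002)]
261 [(370, 0.647, -0.142, -0.002), (374, 0.571, -0.173, 0.108), (377, 0.574, -0.178, 0.108), (380, 0.66, -0.161, -0.002), (386, 0.662, -0.174, 0.004)]
264 [(370, 0.568, -0.167, 0.097), (374, 0.567, -0.175, 0.105), (377, 0.569, -0.181, 0.106), (380, 0.649, -0.166, 0.001), (386, 0.658, -0.177, -0.001)]
267 [(370, 0.563, -0.169, 0.094), (374, 0.566, -0.177, 0.097), (377, 0.567, -0.183, 0.1), (380, 0.641, -0.169, 0.002), (386, 0.651, -0.18, -0.002)]
```

```bash
python3 - <<'E'
from h import *
S=load('scene');P=cloud(S); R=Ro.from_rotvec(ctrl.get_obs()['tool_rot']).as_matrix(); t=ctrl.get_obs()['tool_pos']
Q=(P-t)@R*1000
print('s2 expected finger ends',[np.round(proj(S,np.array([.588,-.167,.1445])+R[:,1]*s*.047),1) for s in(-1,1)])
print('now expected ends',[np.round(proj(S,t+R[:,1]*s*.016),1) for s in(-1,1)])
for v in range(236,262,2):
    print(v,[tuple(Q[v,u].round(0).astype(int).tolist()) if Q[v,u,2]<60 else '-' for u in range(364,394,2)])
E
```

```text
s2 expected finger ends [array([400.5, 248.6]), array([354.3, 238.6])]
now expected ends [array([382.4, 258.5]), array([367.1, 255.1])]
236 ['-', (10, 25, -73), (12, 21, -76), (12, 17, -77), (0, 14, -64), '-', '-', (-25, 2, -39), (-23, -2, -42), '-', '-', (12, -13, -88), (13, -17, -90), (16, -20, -95), (10, -24, -90)]
238 ['-', (5, 24, -60), (11, 20, -69), (12, 16, -72), (-3, 13, -55), '-', (-21, 5, -35), (-20, 1, -38), (-17, -3, -43), (-21, -7, -40), '-', (8, -14, -77), (11, -18, -82), (11, -21, -84), (12, -25, -86)]
240 ['-', (6, 24, -56), (8, 20, -59), (11, 16, -64), '-', '-', (-15, 4, -37), (-15, 0, -38), (-15, -3, -40), (-18, -7, -37), '-', (12, -15, -75), (13, -18, -78), (11, -22, -77), (6, -26, -73)]
242 ['-', (5, 23, -48), (10, 19, -56), (8, 15, -55), '-', (-14, 8, -30), (-14, 4, -32), (-13, 0, -34), (-12, -4, -37), (-15, -8, -35), '-', (9, -16, -67), (11, -19, -69), (11, -23, -71), '-']
244 [(4, 26, -39), (5, 22, -42), (12, 18, -51), (7, 14, -47), '-', (-10, 7, -28), (-9, 3, -31), (-6, -1, -37), (-11, -5, -31), (-11, -9, -33), (9, -13, -58), (10, -16, -61), (5, -20, -56), (5
[... 526 characters left out ...]
-19, -36), (5, -23, -38), '-', '-']
252 ['-', '-', (698, -3, -902), (2, 11, -14), (6, 7, -21), (7, 3, -24), (8, -1, -27), (5, -5, -25), (4, -8, -24), (10, -12, -33), (9, -16, -34), '-', '-', '-', '-']
254 ['-', '-', '-', '-', (3, 7, -12), (6, 3, -16), (10, -1, -22), (10, -5, -24), (5, -9, -20), (6, -13, -22), '-', '-', '-', '-', '-']
256 ['-', '-', '-', '-', (4, 6, -6), (10, 2, -15), (10, -2, -17), (9, -6, -17), (7, -10, -15), '-', '-', '-', '-', '-', '-']
258 ['-', '-', '-', '-', (13, 5, -10), (13, 1, -12), (11, -3, -11), (9, -7, -9), (7, -11, -9), '-', '-', '-', '-', '-', '-']
260 ['-', '-', '-', '-', (15, 4, -6), (14, 0, -7), (16, -4, -11), (11, -8, -6), '-', '-', '-', '-', '-', '-', '-']
```

Measured from depth, the finger ends sit about 30 mm behind the reported TCP, and the gripper body is shifted by about the same amount. I'll trust the vision, reopen, lower further while watching the force, and close again.

Request:
send_rows --rows '[[5.5,[0,0,0],0],[5.5,[0,0,0],0],[5.5,[0,0,0],0],[5.5,[0,0,0.7],0],[5.5,[0,0,0.7],0],[5.5,[0,0,0.6],0],[5.5,[0,0,0],0],[5.5,[0,0,0],0]]'

```text
t: 5.68
tool_pos: [0.5881, -0.1676, 0.0803]
tool_rot: [-0.425, 3.113, -0.0]
contact_force: [0.2, 0.8, -0.1]
opening: 0.0549
grip_force: 0.0
```

```bash
cat > f.py <<'E'
from h import *
import sys
need((0.588,-0.1675,0.0747))
S=grab('scene');P=cloud(S); o=ctrl.get_obs(); R=Ro.from_rotvec(o['tool_rot']).as_matrix(); t=o['tool_pos']
Q=(P-t)@R*1000
m=(abs(Q[...,0])<16)&(abs(Q[...,1])>16)&(abs(Q[...,1])<50)&(Q[...,2]>-80)&(Q[...,2]<10)&(P[...,2]>0.03)
for s in (-1,1):
    q=Q[m&(s*Q[...,1]>0)]; print(s,len(q),np.sort(q[:,2])[-8:].round(0), np.median(q[q[:,2]>-50],0).round(0))
E
python3 f.py
```

```text
t 5.67 tcp [ 0.5881 -0.1676  0.0803] z [ 0. -0. -1.] y-az 105.56 need cm [0.01 0.02 0.56] F [ 0.2  0.8 -0.1] open 0.0549 grip 0.0 q6 -2.24
-1 99 [-41. -40. -39. -38. -36. -36. -35. -33.] [  8. -32. -43.]
1 91 [-41. -40. -40. -39. -39. -39. -36. -34.] [  8.  34. -44.]
```

Request:
send_rows --rows '[[5.5,[0,0,0.6],0],[4.0,[0,0,0],0],[2.0,[0,0,0],0],[2.0,[0,0,0],0],[2.0,[0,0,0],0],[2.0,[0,0,0],0],[2.0,[0,0,0],0]]'

```text
t: 6.6
tool_pos: [0.5882, -0.1678, 0.0743]
tool_rot: [-0.425, 3.112, -0.001]
contact_force: [1.3, -2.9, -0.7]
opening: 0.0272
grip_force: 24.6
```

```bash
python3 f.py
```

```text
t 6.6 tcp [ 0.5882 -0.1678  0.0743] z [ 0. -0. -1.] y-az 105.56 need cm [ 0.01  0.03 -0.04] F [ 1.3 -2.9 -0.7] open 0.0272 grip 24.6 q6 -2.24
-1 94 [-38. -38. -38. -37. -36. -34. -34. -34.] [  7. -21. -42.]
1 99 [-39. -38. -37. -36. -35. -33. -32. -31.] [  7.  22. -42.]
```

Closed at 27.2 mm, slightly under the collar diameter, so the grip may be at its edge. I'll go 4 mm deeper and regrip.

Request:
send_rows --rows '[[3.6,[0,0,0],0],[3.6,[0,0,0],0],[3.6,[0,0,0.4],0],[2.0,[0,0,0],0],[2.0,[0,0,0],0],[2.0,[0,0,0],0],[2.0,[0,0,0],0]]'

```text
t: 7.52
tool_pos: [0.5877, -0.1676, 0.0699]
tool_rot: [0.425, -3.112, -0.0]
contact_force: [-0.5, -1.5, -0.9]
opening: 0.0274
grip_force: 24.7
```

Request:
send_rows --rows '[[2.0,[0,0,-1.0],0],[2.0,[0,0,-2.0],0],[2.0,[0,0,-3.0],0],[2.0,[0,0,-3.0],0],[2.0,[0,0,-3.0],0],[2.0,[0,0,0],0],[2.0,[0,0,0],0],[2.0,[0,0,0],0]]'

```text
t: 8.52
tool_pos: [0.5871, -0.1671, 0.1882]
tool_rot: [0.425, -3.11, -0.003]
contact_force: [0.4, 0.7, -2.9]
opening: 0.0274
grip_force: 24.8
```

```bash
python3 - <<'E'
from h import *
need((0.48,0.2025,0.2))
im=grab('scene'); f=im['frame'][140:300,290:450]; f=cv2.resize(f[:,:,::-1],(600,600),interpolation=cv2.INTER_CUBIC)
cv2.imwrite('pics/s4.png',np.clip(f*1.5,0,255).astype(np.uint8))
E
```

```text
t 8.53 tcp [ 0.5871 -0.1671  0.1882] z [-0.003  0.001 -1.   ] y-az 105.56 need cm [ 0.4  38.48 -1.1 ] F [ 0.4  0.7 -2.9] open 0.0274 grip 24.8 q6 -2.24
```

View pics/s4.png

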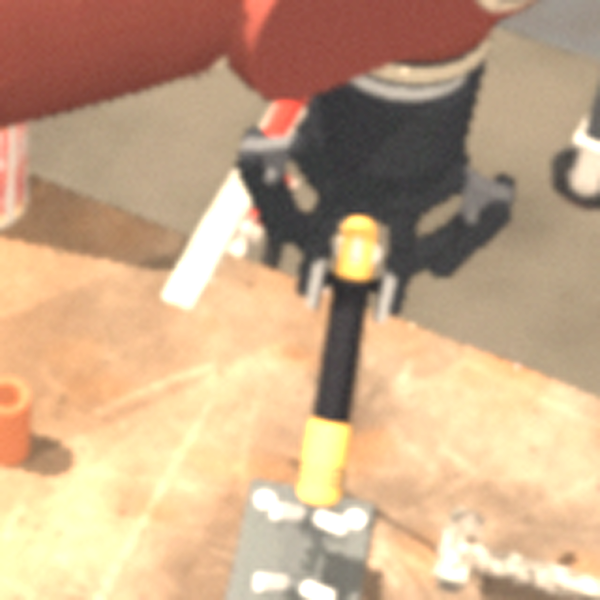

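The barrel is held by the collar at (355,275), with the foot at (320,490). I'll measure its tilt with a line fit on the depth points.

```bash
cat > tilt.py <<'E'
from h import *
o=ctrl.get_obs(); R=Ro.from_rotvec(o['tool_rot']).as_matrix(); t=o['tool_pos']
S=grab('scene');P=cloud(S); Q=(P-t)@R*1000
# dark tube + brass foot: below fingers, narrow in tool y
m=(abs(Q[...,1])<12)&(Q[...,2]>-28)&(Q[...,2]<100)&(abs(Q[...,0])<110)&(P[...,2]>0.05 if t[2]>.15 else P[...,2]>.065)
n,l,_,_=cv2.connectedComponentsWithStats(m.astype(np.uint8)); k=1+np.argmax(_c:=[ (l==i).sum() for i in range(1,n)])
q=Q[l==k]; rows=np.where((l==k).any(1))[0]; mid=np.array([q2.mean(0) for q2 in (Q[r][l[r]==k] for r in rows)])
d=cv2.fitLine(q.astype(np.float32),cv2.DIST_HUBER,0,.01,.01).ravel()[:3]; d*=np.sign(d[2])
print('t',round(o['t'],2),'n',len(q),'dir down (tool)',d.round(3),'tilt x deg',np.degrees(np.arctan2(d[0],d[2])).round(1),'tilt y',np.degrees(np.arctan2(d[1],d[2])).round(1))
print(mid[::6].round(0).tolist(), mid[-1].round(0), 'tool',t.round(4),'F',o['contact_force'].round(1),o['opening'].round(4))
E
python3 tilt.py
```

```text
t 8.57 n 441 dir down (tool) [ 0.68  -0.003  0.733] tilt x deg 42.9 tilt y -0.3Traceback (most recent call last):
  File "tilt.py", line 10, in <module>
    print(mid[::6].round(0).tolist(), mid[-1].round(0), 'tool',t.round(4),'F',o['contact_force'].round(1),o['opening'].round(4))
                                                                                                          ^^^^^^^^^^^^^^^^^^
AttributeError: 'float' object has no attribute 'round'
```

Request:
send_rows --rows '[[2.7,[0,0,0],0],[2.7,[0,0,0],0],[2.7,[0,0,0],0],[2.71,[0,0,0],0],[2.71,[0,0,0],0],[2.71,[0,0,0],0]]' --newtons 20

```text
t: 9.38
tool_pos: [0.5881, -0.1676, 0.1903]
tool_rot: [-0.425, 3.113, -0.0]
contact_force: [-0.3, 0.1, -1.8]
opening: 0.0276
grip_force: 24.8
```

```bash
sed -i "s/o\['opening'\].round(4)/o['opening'],o['grip_force']/" tilt.py; python3 tilt.py
```

```text
t 9.38 n 441 dir down (tool) [ 0.683 -0.027  0.73 ] tilt x deg 43.1 tilt y -2.1
[[16.0, 8.0, -26.0], [25.0, -1.0, -21.0], [34.0, -2.0, -13.0], [41.0, -2.0, -4.0], [48.0, -2.0, 5.0], [57.0, -3.0, 12.0], [65.0, -4.0, 21.0], [73.0, -3.0, 30.0]] [ 76. -10.  40.] tool [ 0.5881 -0.1676  0.1903] F [-0.3  0.1 -1.8] 0.02757189067881065 24.84597623348236
```

```bash
cat > cyl.py <<'E'
from h import *
from scipy.optimize import least_squares
def run(dmin=0.02):
    o=ctrl.get_obs(); R=Ro.from_rotvec(o['tool_rot']).as_matrix(); t=o['tool_pos']
    S=grab('scene');P=cloud(S); Q=(P-t)@R*1000; V=S['frame'].max(2)
    hsv=cv2.cvtColor(S['frame'],cv2.COLOR_RGB2HSV)
    m=(abs(Q[...,1])<13)&(Q[...,2]>-25)&(Q[...,2]<105)&(abs(Q[...,0])<110)&(P[...,2]>dmin)
    br=m&(hsv[...,1]>110)&(V>90); dk=m&(V<60)
    q=Q[dk]; d=Q[br].mean(0)-q.mean(0) if br.sum()>20 else np.array([.6,0,.8])
    d/=d[2]
    def res(p,q,r):
        dd=np.array([p[2],p[3],1]); dd/=np.linalg.norm(dd); w=q-np.array([p[0],p[1],0]); return np.linalg.norm(np.cross(w,dd),axis=1)-r
    s=least_squares(res,[q.mean(0)[0]-d[0]*q.mean(0)[2],0,d[0],0],args=(q,9.5),loss='soft_l1').x
    dd=np.array([s[2],s[3],1]); dd/=np.linalg.norm(dd); p0=np.array([s[0],s[1],0])
    sd=(Q[dk]-p0)@dd; sb=(Q[br]-p0)@dd
    print('t',round(o['t'],2),'dark',len(q),'brass',br.sum(),'axis@z=0',s[:2].round(1),'dir',dd.round(3),'tilt x,y',np.degrees(np.arctan(s[2:])).round(1),'@z-45',(s[:2]-45*s[2:]).round(1))
    print('rms',np.sqrt(np.mean(res(s,q,9.5)**2)).round(2),'dark end',np.percentile(sd,98).round(1),'brass start/end',np.percentile(sb,[2,98]).round(1) if len(sb) else None)
    if len(sb):
        b=(np.percentile(sd,98)+np.percentile(sb,2))/2  # s=41
        for nm,sv in (('collar',115),('foot',0),('tip',165)):
            p=p0+dd*(b-(sv-41)); print(nm,'tool',p.round(1),'world',(t+R@p/1000).round(4))
    print('tool',t.round(4),'F',o['contact_force'].round(1),round(o['opening'],4),round(float(o['grip_force']),1))
run()
E
python3 cyl.py
```

```text
t 9.43 dark 148 brass 232 axis@z=0 [34.1 -2.7] dir [ 0.675 -0.029  0.737] tilt x,y [42.5 -2.3] @z-45 [-7.1 -0.9]
rms 1.55 dark end 11.8 brass start/end [14.6 56.4]
collar tool [ -6.9  -0.9 -44.8] world [ 0.595  -0.1666  0.235 ]
foot tool [70.7 -4.3 39.9] world [ 0.521  -0.1907  0.1503]
tip tool [-40.7   0.5 -81.7] world [ 0.6271 -0.1562  0.2719]
tool [ 0.588  -0.1676  0.1902] F [ 0.2 -0.2 -3. ] 0.0273 24.8
```

The collar sits 7 mm off the pad centre and the tilt is still about 42°, so pad friction is holding it. I'll swing the barrel upright by pushing its foot against the outside wall of the fixed cup.

Request:
send_rows --rows '[[2.0,[-1.5,3.0,0],0],[2.0,[-1.5,5.0,0],0],[2.0,[-1.5,5.0,0],0],[2.0,[-1.5,5.0,0],0],[2.0,[-1.5,5.0,0],0],[2.0,[-1.5,5.0,0],0],[2.0,[-1.5,5.0,0],0],[2.0,[-1.4,4.0,0],0],[2.0,[0,1.9,0],0],[2.0,[0,0,0],0]]' --newtons 20

```text
t: 10.72
tool_pos: [0.5978, 0.2397, 0.19]
tool_rot: [0.428, -3.112, 0.001]
contact_force: [-0.1, -0.5, -2.2]
opening: 0.0274
grip_force: 24.9
```

```bash
python3 cyl.py; python3 - <<'E'
from h import *
need((.599,.2385,.085))
S=load('scene');P=cloud(S)
m=np.zeros(P.shape[:2],bool); m[215:250,185:232]=1
m&=(P[...,2]>.055)&(P[...,2]<.066); q=P[m]
from scipy.optimize import least_squares
print(len(q),q.mean(0),cv2.minEnclosingCircle(q[:,:2].astype(np.float32)))
r=np.hypot(q[:,0]-.4805,q[:,1]-.2025)*1000; print(np.percentile(r,[2,20,50,80,98]).round(1))
E
```

```text
t 10.72 dark 101 brass 159 axis@z=0 [34.1 -3. ] dir [ 0.696 -0.081  0.713] tilt x,y [44.3 -6.5] @z-45 [-9.8  2.1]
rms 2.18 dark end 12.6 brass start/end [14.2 57.1]
collar tool [ -8.1   1.9 -43.2] world [0.6051 0.2437 0.2333]
foot tool [72.  -7.4 38.8] world [0.5305 0.2131 0.1513]
tip tool [-42.9   5.9 -78.9] world [0.6376 0.257  0.2689]
tool [0.5978 0.2397 0.19  ] F [-0.1 -0.5 -2.2] 0.0274 24.9
t 10.78 tcp [0.5981 0.2386 0.1901] z [-0.    -0.001 -1.   ] y-az 105.58 need cm [-0.08 -0.03 10.51] F [-0.2 -0.8 -1.5] open 0.0272 grip 24.9 q6 -1.58
184 [0.48256939 0.20469997 0.05953903] ((0.4802378714084625, 0.20238113403320312), 0.027217695489525795)
[13.  18.  21.  23.5 25.7]
```

Request:
send_rows --rows '[[2.0,[-0.1,0,3.0],0],[2.0,[0,0,3.0],0],[2.0,[0,0,3.0],0],[2.0,[0,0,1.5],0],[2.0,[0,0,0],0]]'

```text
t: 11.4
tool_pos: [0.5987, 0.2381, 0.084]
tool_rot: [0.423, -3.111, 0.001]
contact_force: [0.2, 0.1, -3.0]
opening: 0.0272
grip_force: 24.8
```

Request:
send_rows --rows '[[2.0,[1.0,0,0],0],[2.0,[1.0,0,0],0],[2.0,[1.0,0,0],0],[2.0,[1.0,0,0],0],[2.0,[0,0,0],0]]'

```text
t: 12.02
tool_pos: [0.56, 0.2285, 0.0853]
tool_rot: [0.426, -3.113, -0.0]
contact_force: [0.6, 0.0, -1.8]
opening: 0.0275
grip_force: 24.6
```

```bash
python3 cyl.py; python3 - <<'E'
from h import *
im=load('scene'); f=im['frame'][150:270,160:320]; f=cv2.resize(f[:,:,::-1],(640,480),interpolation=cv2.INTER_CUBIC)
cv2.imwrite('pics/s5.png',np.clip(f*1.5,0,255).astype(np.uint8))
E
```

```text
t 12.03 dark 96 brass 76 axis@z=0 [22.8 -1.7] dir [ 0.539 -0.057  0.84 ] tilt x,y [32.7 -3.9] @z-45 [-6.1  1.3]
rms 1.95 dark end 17.0 brass start/end [-20.7  42.7]
collar tool [-18.1   2.6 -63.8] world [0.5768 0.2359 0.1491]
foot tool [43.9 -3.9 32.9] world [0.5188 0.2129 0.0524]
tip tool [ -45.1    5.5 -105.8] world [0.602  0.2459 0.1911]
tool [0.56   0.2285 0.0853] F [ 0.6  0.  -1.8] 0.0275 24.6
```

View pics/s5.png

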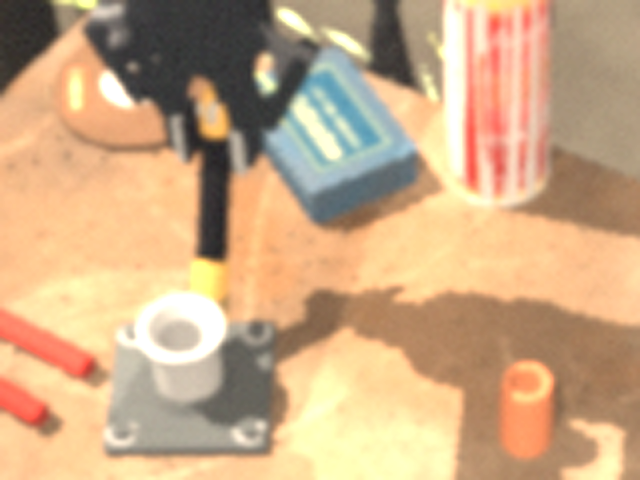

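It works. The foot at crop (210,275) bears on the cup rim, centre (180,325), and the tilt has dropped to about 33°. I'll continue the push.

Request:
send_rows --rows '[[2.0,[1.0,0,0],0],[2.0,[1.0,0,0],0],[2.0,[1.0,0,-0.1],0],[2.0,[1.0,0,-0.1],0],[2.0,[0.5,0,0],0],[2.0,[0,0,0],0]]'

```text
t: 12.82
tool_pos: [0.5171, 0.2165, 0.0873]
tool_rot: [-0.425, 3.113, 0.0]
contact_force: [1.3, 0.5, -3.1]
opening: 0.0274
grip_force: 23.7
```

```bash
python3 cyl.py
```

```text
t 12.82 dark 89 brass 12 axis@z=0 [-0.3 -2.4] dir [ 0.127 -0.07   0.989] tilt x,y [ 7.3 -4. ] @z-45 [-6.1  0.8]
rms 1.62 dark end 26.3 brass start/end [-19.6  29.1]
collar tool [ -9.3   2.5 -69.9] world [0.5254 0.2214 0.1571]
foot tool [ 5.3 -5.5 43.9] world [0.5135 0.2098 0.0433]
tip tool [ -15.7    6.  -119.3] world [0.5306 0.2265 0.2066]
tool [0.5171 0.2165 0.0873] F [ 1.3  0.5 -3.1] 0.0274 23.7
```

Request:
send_rows --rows '[[2.0,[0.6,0,0],0],[2.0,[0.4,0,0],0],[2.0,[0,0,0],0],[2.0,[-0.3,0,-2.0],0],[2.0,[0,0,-3.0],0],[2.0,[0,0,-3.0],0],[2.0,[0,0,0],0],[2.0,[0,0,0],0]]'

```text
t: 13.88
tool_pos: [0.5102, 0.2145, 0.1665]
tool_rot: [0.425, -3.111, 0.0]
contact_force: [-1.0, 0.0, -3.1]
opening: 0.027
grip_force: 23.4
```

```bash
python3 cyl.py
```

```text
t 13.88 dark 99 brass 84 axis@z=0 [-3.4 -3.1] dir [ 0.039 -0.04   0.998] tilt x,y [ 2.3 -2.3] @z-45 [-5.2 -1.3]
rms 1.57 dark end 23.5 brass start/end [-9.6 68.7]
collar tool [ -6.1  -0.4 -67. ] world [0.5162 0.2158 0.2335]
foot tool [-1.5 -5.  47.9] world [0.5129 0.2101 0.1187]
tip tool [  -8.     1.6 -116.9] world [0.5176 0.2183 0.2834]
tool [0.5102 0.2145 0.1665] F [-1.   0.  -3.1] 0.027 23.4
```

The barrel is now upright within about 2–3°. I'll move over the socket and lower while watching the force.

Request:
send_rows --rows '[[2.0,[1.5,0,0],0],[2.0,[1.3,0,0],0],[2.0,[0.5,0,0],0],[2.0,[0,0,0],0],[2.0,[0,0,1.5],0],[2.0,[0,0,1.3],0],[2.0,[0,0,0],0],[2.0,[0,0,0],0]]'

```text
t: 14.92
tool_pos: [0.4789, 0.2058, 0.1389]
tool_rot: [0.425, -3.112, 0.0]
contact_force: [0.5, -0.1, -2.1]
opening: 0.0274
grip_force: 23.4
```

```bash
python3 cyl.py;  python3 - <<'E'
from h import *
need((.4787,.2062,.080))
im=load('scene'); f=im['frame'][150:270,140:300]; f=cv2.resize(f[:,:,::-1],(640,480),interpolation=cv2.INTER_CUBIC)
cv2.imwrite('pics/s6.png',np.clip(f*1.5,0,255).astype(np.uint8))
E
```

```text
t 14.93 dark 96 brass 68 axis@z=0 [-4.1 -3.1] dir [0.089 0.    0.996] tilt x,y [5.1 0. ] @z-45 [-8.1 -3.2]
rms 1.53 dark end 23.7 brass start/end [-20.7  65.6]
collar tool [-10.6  -3.2 -72.2] world [0.49   0.2056 0.2112]
foot tool [-0.4 -3.1 42.3] world [0.4801 0.2029 0.0966]
tip tool [ -15.    -3.2 -122. ] world [0.4943 0.2068 0.261 ]
tool [0.4789 0.2058 0.1389] F [ 0.5 -0.1 -2.1] 0.0274 23.4
t 14.97 tcp [0.4792 0.2059 0.1394] z [ 0.  0. -1.] y-az 105.56 need cm [0.04 0.04 5.94] F [ 0.3 -0.4 -2.8] open 0.0273 grip 23.4 q6 -1.58
```

View pics/s6.png

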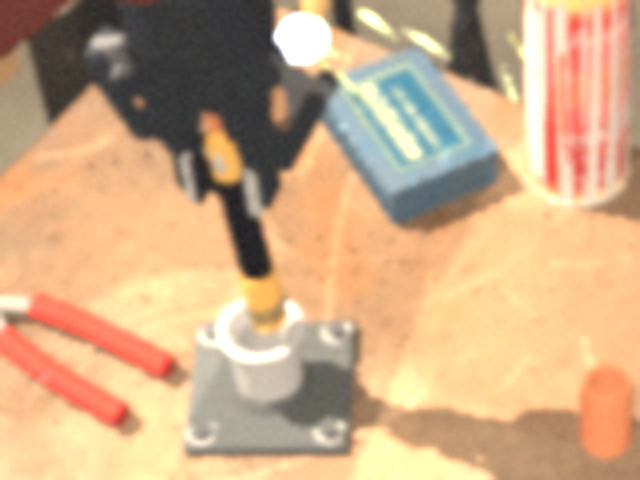

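The foot's lower end at (268,325) is just over the mouth, centre (258,330), and sits slightly right. I'll shift it 2 mm left and lower.

Request:
send_rows --rows '[[2.0,[0,0.2,0],0],[2.0,[0,0,0.8],0],[2.0,[0,0,0.6],0],[2.0,[0,0,0.6],0],[2.0,[0,0,0],0]]'

```text
t: 15.6
tool_pos: [0.4776, 0.2081, 0.1182]
tool_rot: [0.425, -3.111, -0.002]
contact_force: [-0.7, 2.0, -3.0]
opening: 0.0274
grip_force: 23.9
```

Request:
send_rows --rows '[[2.0,[0,0,0.6],0],[2.0,[0,0,0.6],0],[2.0,[0,0,0],0]]'

```text
t: 15.98
tool_pos: [0.4778, 0.2078, 0.1063]
tool_rot: [0.425, -3.111, -0.0]
contact_force: [-0.1, 2.9, -3.3]
opening: 0.0274
grip_force: 24.1
```

Request:
send_rows --rows '[[2.0,[0,0,0.6],0],[2.0,[0,0,0.6],0],[2.0,[0,0,0],0]]'

```text
t: 16.35
tool_pos: [0.4777, 0.2076, 0.0942]
tool_rot: [0.425, -3.111, 0.0]
contact_force: [-1.4, 2.1, -3.4]
opening: 0.0273
grip_force: 24.1
```

Request:
send_rows --rows '[[2.0,[0,0.1,0.6],0],[2.0,[0,0,0.4],0],[2.0,[0,0,0.2],0],[2.0,[0,0,0],0]]'

```text
t: 16.85
tool_pos: [0.4782, 0.2086, 0.0833]
tool_rot: [-0.425, 3.113, -0.0]
contact_force: [-0.7, 0.9, -0.3]
opening: 0.0275
grip_force: 24.1
```

Request:
send_rows --rows '[[2.0,[0,0,0.2],0],[2.0,[0,0,0.1],0],[2.0,[0,0,0],0]]'

```text
t: 17.23
tool_pos: [0.4797, 0.2091, 0.083]
tool_rot: [-0.425, 3.109, 0.0]
contact_force: [-3.1, 0.3, 8.3]
opening: 0.0274
grip_force: 24.6
```

```bash
python3 cyl.py
```

```text
t 17.23 dark 86 brass 21 axis@z=0 [-3.2 -2.2] dir [ 0.049 -0.037  0.998] tilt x,y [ 2.8 -2.1] @z-45 [-5.4 -0.6]
rms 1.6 dark end 24.7 brass start/end [-7.2 35. ]
collar tool [ -6.4   0.2 -65.1] world [0.4856 0.211  0.1481]
foot tool [-0.7 -4.1 49.7] world [0.4817 0.2054 0.0333]
tip tool [  -8.9    2.  -115. ] world [0.4873 0.2134 0.198 ]
tool [0.4797 0.2091 0.083 ] F [-3.1  0.3  8.3] 0.0274 24.6
```

The foot is on the floor (8 N upward, collar height consistent). I'll relieve the force, let go and retreat upward.

Request:
send_rows --rows '[[2.0,[0,0,-0.2],0],[2.0,[0,0,0],0],[3.2,[0,0,0],0],[4.5,[0,0,0],0],[6.5,[0,0,0],0],[8.5,[0,0,0],0],[8.5,[0,0,0],0],[8.5,[0,0,0],0]]'

```text
t: 18.27
tool_pos: [0.4781, 0.2087, 0.0822]
tool_rot: [0.425, -3.113, 0.0]
contact_force: [0.2, -0.6, -0.4]
opening: 0.0851
grip_force: 0.0
```

Request:
send_rows --rows '[[8.5,[0,0,-1.0],0],[8.5,[0,0,-2.0],0],[8.5,[0,0,-3.0],0],[8.5,[0,0,-3.0],0],[8.5,[0,0,-3.0],0],[8.5,[0,0,0],0]]'

```text
t: 19.02
tool_pos: [0.4804, 0.2093, 0.2073]
tool_rot: [-0.424, 3.104, 0.002]
contact_force: [-0.2, 0.1, -1.2]
opening: 0.0848
grip_force: 0.0
```

```bash
python3 - <<'E'
from h import *
need((.554,.017,.15))
im=grab('scene'); f=im['frame'][130:290,140:340]; f=cv2.resize(f[:,:,::-1],(750,600),interpolation=cv2.INTER_CUBIC)
cv2.imwrite('pics/s7.png',np.clip(f*1.5,0,255).astype(np.uint8))
E
```

```text
t 19.02 tcp [0.4804 0.2093 0.2073] z [ 0.008  0.002 -1.   ] y-az 105.56 need cm [ -1.89 -20.5    5.75] F [-0.2  0.1 -1.2] open 0.0848 grip 0.0 q6 -1.57
```

View pics/s7.png

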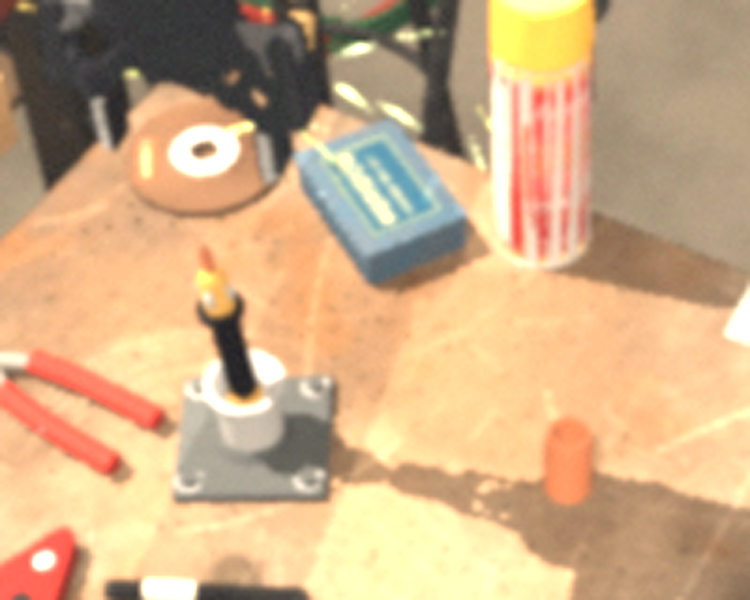

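The barrel stands free in the cup, with the tip at crop (207,258) and the collar at (220,305). The nozzle is at (568,460), still untouched. Next I measure the barrel axis and the nozzle in both views.

```bash
cat > bn.py <<'E'
from h import *
from scipy.optimize import least_squares
def ax(q,r,x0,sl):
    def res(p):
        d=np.array([p[2],p[3],1]); d/=np.linalg.norm(d); return np.linalg.norm(np.cross(q-np.array([p[0],p[1],0]),d),axis=1)-r
    def res2(p): return res([*p,0,0])
    s=least_squares(res if sl else res2,[*x0,0,0] if sl else x0,loss='soft_l1',f_scale=1).x
    return s
for n in ('scene','top'):
    im=grab(n);P=cloud(im)*1000; V=im['frame'].max(2)
    near=lambda c,r:np.hypot(P[...,0]-c[0],P[...,1]-c[1])<r
    m=near((480,203),28)&(P[...,2]>72)&(P[...,2]<120); q=P[m]
    print(n,'tube n',len(q))
    if len(q)>30:
        s=ax(q,9.5,[480,203],True); print(' axis@0',s[:2].round(1),'tilt deg',np.degrees(np.arctan(s[2:])).round(2),'@175',(s[:2]+175*s[2:]).round(1))
    m=near((480,203),32)&(P[...,2]>158)&(P[...,2]<182); q=P[m]; print(' tip n',len(q),q.mean(0).round(1) if len(q) else '', 'max z',P[near((480,203),32)][:,2].max().round(1))
    m=near((554,17),25)&(P[...,2]>6)&(P[...,2]<40); q=P[m]; print(' nozzle n',len(q))
    if len(q)>30: print(' ',ax(q,15,[554,17],False).round(1))
    m=near((554,17),25)&(P[...,2]>47)&(P[...,2]<58); q=P[m]
    if len(q)>10: print('  top',len(q),q.mean(0).round(1),cv2.minEnclosingCircle(q[:,:2].astype(np.float32)))
E
python3 bn.py
```

```text
scene tube n 114
 axis@0 [485.6 203. ] tilt deg [-3.3   2.61] @175 [475.5 211. ]
 tip n 32 [476.5 210.6 167.4] max z 553.1
 nozzle n 138Traceback (most recent call last):
  File "bn.py", line 18, in <module>
    if len(q)>30: print(' ',ax(q,15,[554,17],False).round(1))
                            ~~^^^^^^^^^^^^^^^^^^^^^
  File "bn.py", line 7, in ax
    s=least_squares(res if sl else res2,[*x0,0,0] if sl else x0,loss='soft_l1',f_scale=1).x
      ~~~~~~~~~~~~~^^^^^^^^^^^^^^^^^^^^^^^^^^^^^^^^^^^^^^^^^^^^^^^^^^^^^^^^^^^^^^^^^^^^^^
    return func(*args, **kwargs)
    vector_fun = VectorFunction(
        fun_wrapped,
    ...<6 lines>...
        workers=workers
    )
    self._update_fun()
    ~~~~~~~~~~~~~~~~^^
    self.f = self.fun_wrapped(xp_copy(self.x))
             ~~~~~~~~~~~~~~~~^^^^^^^^^^^^^^^^^
    return np.atleast_1d(self.fun(x))
                         ~~~~~~~~^^^
    return self.f(x, *self.args, **self.kwargs)
           ~~~~~~^^^^^^^^^^^^^^^^^^^^^^^^^^^^^^
  File "bn.py", line 6, in res2
    def res2(p): return res([*p,0,0])
                        ~~~^^^^^^^^^^
  File "bn.py", line 5, in res
    d=np.array([p[2],p[3],1]); d/=np.linalg.norm(d); return np.linalg.norm(np.cross(q-np.array([p[0],p[1],0]),d),axis=1)-r
                               ^^^^^^^^^^^^^^^^^^^^
numpy._core._exceptions._UFuncOutputCastingError: Cannot cast ufunc 'divide' output from dtype('float64') to dtype('int64') with casting rule 'same_kind'
```

```bash
sed -i 's/np.array(\[p\[2\],p\[3\],1\])/np.array([p[2],p[3],1.0])/' bn.py; python3 bn.py
```

```text
scene tube n 118
 axis@0 [480.1 202.5] tilt deg [0.05 3.01] @175 [480.3 211.7]
 tip n 29 [477.4 211.1 168.3] max z 551.4
 nozzle n 135
  [555.2  17.2]
  top 71 [553.7  16.   51.1] ((554.3359985351562, 16.446691513061523), 14.831393241882324)
top tube n 0
 tip n 0  max z 549.0
 nozzle n 41
  [554.4  19.1]
  top 59 [555.3  17.9  50.9] ((554.87744140625, 17.75166893005371), 13.558483123779297)
```

Request:
send_rows --rows '[[8.5,[-0.4,-3.5,0],0],[8.5,[-0.4,-4.5,0],0],[8.5,[-0.4,-4.5,0],0],[8.5,[-0.4,-4.5,0],0],[8.5,[-0.3,-3.5,0],0],[8.5,[0,0,5],0],[8.5,[0,0,5],0],[8.5,[0,0,5],0],[8.5,[0,0,0],0],[8.5,[0,0,0],0]]'

```text
t: 20.48
tool_pos: [0.5521, 0.0163, 0.0534]
tool_rot: [-0.425, 3.112, -0.0]
contact_force: [0.4, -0.0, 0.1]
opening: 0.0849
grip_force: 0.0
```

```bash
python3 - <<'E'
from h import *
need((.5547,.0175,-.018))
im=grab('scene');P=cloud(im)
im2=grab('top');P2=cloud(im2)
for p in (P,P2):
    m=(np.hypot(p[...,0]-.48,p[...,1]-.207)<.018)&(p[...,2]>.13)&(p[...,2]<.2); print(m.sum(), p[m][:,2].max() if m.sum() else None, p[m&(p[...,2]>.158)].mean(0).round(4))
    m=(np.hypot(p[...,0]-.48,p[...,1]-.207)<.024)&(p[...,2]>.12)&(p[...,2]<.134); print(' collar',m.sum(), cv2.minEnclosingCircle(p[m][:,:2].astype(np.float32)))
    m=(np.hypot(p[...,0]-.48,p[...,1]-.207)<.03)&(p[...,2]>.056)&(p[...,2]<.066); print(' rim',m.sum(), cv2.minEnclosingCircle(p[m][:,:2].astype(np.float32)))
E
sed 's/(0.588,-0.1675,0.0747)/(.5547,.0175,-.018)/; s/0.03)/0.056)/' f.py > f2.py; python3 f2.py
```

```text
t 20.48 tcp [0.5521 0.0163 0.0534] z [ 0.001 -0.    -1.   ] y-az 105.56 need cm [-0.28  0.05  7.14] F [ 0.4 -0.   0.1] open 0.0849 grip 0.0 q6 -1.95
100 0.1594524556364877 [0.4767 0.2068 0.1592]
 collar 71 ((0.4798892140388489, 0.2089727222919464), 0.015437641181051731)
 rim 157 ((0.4819776713848114, 0.20220032334327698), 0.026621632277965546)
104 0.17766235203770775 [0.4794 0.2122 0.1689]
 collar 72 ((0.47862523794174194, 0.2101745754480362), 0.014572270214557648)
 rim 168 ((0.4801160991191864, 0.2037132978439331), 0.025099996477365494)
t 20.57 tcp [0.5535 0.0162 0.0551] z [ 0.005 -0.    -1.   ] y-az 105.57 need cm [-0.12  0.11  7.31] F [0.4 0.4 0.1] open 0.0851 grip 0.0 q6 -1.95
-1 43 [-50. -50. -48. -48. -47. -47. -46. -44.] [  8. -48. -47.]
1 65 [-47. -46. -45. -45. -44. -42. -41. -40.] [  6.  43. -47.]
```

The top view gives the collar at (0.479, 0.210) and the cup at (0.480, 0.204), so the barrel leans about 3°, which is within limits. Lowering onto the nozzle.

Request:
send_rows --rows '[[8.5,[-0.1,0.1,2.0],0],[8.5,[0,0,2.0],0],[8.5,[0,0,1.6],0],[8.5,[0,0,1.0],0],[8.5,[0,0,0.5],0],[8.5,[0,0,0],0]]'

```text
t: 21.38
tool_pos: [0.552, 0.0175, -0.019]
tool_rot: [0.425, -3.112, -0.0]
contact_force: [-0.0, -0.9, 0.7]
opening: 0.0849
grip_force: 0.0
```

Request:
send_rows --rows '[[6.0,[0,0,0],0],[4.0,[0,0,0],0],[2.0,[0,0,0],0],[2.0,[0,0,0],0],[2.0,[0,0,0],0],[2.0,[0,0,0],0],[2.0,[0,0,0],0],[2.0,[0,0,0],0]]' --newtons 80

```text
t: 22.38
tool_pos: [0.5529, 0.0175, -0.018]
tool_rot: [-0.425, 3.111, -0.001]
contact_force: [-0.1, 0.1, 5.3]
opening: 0.029
grip_force: 79.3
```

```bash
python3 f2.py
```

```text
t 22.38 tcp [ 0.5529  0.0175 -0.018 ] z [ 0.001 -0.    -1.   ] y-az 105.56 need cm [-0.18 -0.05  0.  ] F [-0.1  0.1  5.3] open 0.029 grip 79.3 q6 -1.95
-1 27 [-76. -76. -75. -75. -75. -75. -75. -74.] [nan nan nan]
1 21 [-76. -76. -76. -76. -75. -75. -75. -75.] [nan nan nan]
  return _methods._mean(a, axis=axis, dtype=dtype,
  ret = um.true_divide(
```

Request:
send_rows --rows '[[2.0,[0,0,-1],0],[2.0,[0,0,-3],0],[2.0,[0,0,-4],0],[2.0,[0,0,-5],0],[2.0,[0,0,-5],0],[2.0,[0,0,-4],0],[2.0,[0,0,0],0],[2.0,[0,0,0],0],[2.0,[0,0,0],0]]'

```text
t: 23.55
tool_pos: [0.5507, 0.0177, 0.1986]
tool_rot: [0.425, -3.108, -0.002]
contact_force: [-0.4, -0.5, -1.1]
opening: 0.0287
grip_force: 78.9
```

```bash
cat > nz.py <<'E'
from h import *
from scipy.optimize import least_squares
need((.4795,.207,.20))
o=ctrl.get_obs(); R=Ro.from_rotvec(o['tool_rot']).as_matrix(); t=o['tool_pos']
for n in ('scene','top'):
    S=grab(n); Q=(cloud(S)-t)@R*1000
    hsv=cv2.cvtColor(S['frame'],cv2.COLOR_RGB2HSV)
    m=(abs(Q[...,0])<24)&(abs(Q[...,1])<17)&(Q[...,2]>-75)&(Q[...,2]<0)&(hsv[...,1]>90)&((hsv[...,0]<16)|(hsv[...,0]>172))
    q=Q[m]; print(n,len(q))
    if len(q)<40: continue
    q=q[(q[:,2]>-55)]
    s=least_squares(lambda p:np.hypot(q[:,0]-p[0],q[:,1]-p[1])-15,[0.,0.],loss='soft_l1').x
    print(' nozzle centre tool',s.round(1),'z range',np.percentile(Q[m][:,2],[1,99]).round(1),'world',(t+R@np.array([*s,-19])/1000).round(4))
    f=(abs(Q[...,0])<16)&(abs(Q[...,1])>17)&(abs(Q[...,1])<32)&(Q[...,2]>-80)&(Q[...,2]<5); print(' finger end',np.sort(Q[f][:,2])[-10:].round(0))
    u,v=map(int,proj(S,t+R@np.array([0,0,-.03])))
    c=S['frame'][max(v-40,0):v+40,max(u-50,0):u+50,::-1]
    if n=='scene': cv2.imwrite('pics/s8.png',cv2.resize(c,(700,560),interpolation=cv2.INTER_CUBIC))
E
python3 nz.py
```

```text
t 23.55 tcp [0.5507 0.0177 0.1986] z [-0.004  0.    -1.   ] y-az 105.56 need cm [ 1.78 20.15 -0.1 ] F [-0.4 -0.5 -1.1] open 0.0287 grip 78.9 q6 -1.95
scene 361
 nozzle centre tool [-2.8 -0. ] z range [-72.6 -19.5] world [0.5535 0.0184 0.2176]
 finger end [-35. -35. -35. -35. -34. -34. -34. -33. -33. -29.]
top 0
```

View pics/s8.png

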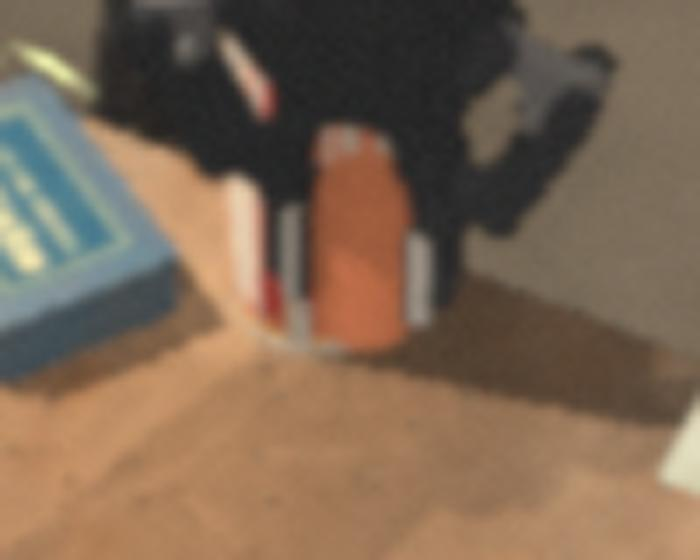

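The nozzle is held upright, its rim at (360,348) about 12 mm below the pad ends at (420,325). Next I move it over the tip.

Request:
send_rows --rows '[[2.0,[0.2,2.5,0],0],[2.0,[0.4,4.0,0],0],[2.0,[0.4,4.0,0],0],[2.0,[0.4,4.0,0],0],[2.0,[0.3,3.5,0],0],[2.0,[0.3,2.35,0],0],[2.0,[0,0,0],0],[2.0,[0,0,0],0],[2.0,[0,0,0],0]]' --newtons 100

```text
t: 24.78
tool_pos: [0.4785, 0.2074, 0.2009]
tool_rot: [0.423, -3.113, 0.0]
contact_force: [0.2, 0.1, -0.5]
opening: 0.0284
grip_force: 98.7
```

```bash
python3 nz.py; python3 - <<'E'
from h import *
need((.477,.2084,.165))
S=load('scene');P=cloud(S)
m=(np.hypot(P[...,0]-.48,P[...,1]-.207)<.03)&(P[...,2]>.12)&(P[...,2]<.134); print(' collar',m.sum(), cv2.minEnclosingCircle(P[m][:,:2].astype(np.float32)))
m=(np.hypot(P[...,0]-.48,P[...,1]-.207)<.03)&(P[...,2]>.160)&(P[...,2]<.182); print(' tip',m.sum(),P[m].mean(0))
E
```

```text
t 24.77 tcp [0.4785 0.2074 0.2009] z [-0. -0. -1.] y-az 105.49 need cm [-0.08 -0.07  0.09] F [ 0.2  0.1 -0.5] open 0.0284 grip 98.7 q6 -1.57
scene 290
 nozzle centre tool [-2.6 -0.1] z range [-72.5 -18.8] world [0.4811 0.208  0.2199]
 finger end [-36. -35. -34. -34. -34. -32. -31. -30. -30. -27.]
top 0
t 24.88 tcp [0.4785 0.2075 0.2011] z [-0. -0. -1.] y-az 105.49 need cm [0.12 0.13 3.61] F [-0.3  0.3 -0.2] open 0.0283 grip 98.7 q6 -1.57
 collar 72 ((0.47835659980773926, 0.21008287370204926), 0.01498035341501236)
 tip 24 [0.47724368 0.21101363 0.17007124]
```

Request:
send_rows --rows '[[2.0,[0.1,0.1,1.0],0],[2.0,[0,0,1.0],0],[2.0,[0,0,0.8],0],[2.0,[0,0,0.6],0],[2.0,[0,0,0.6],0],[2.0,[0,0,0],0]]'

```text
t: 25.62
tool_pos: [0.4767, 0.2089, 0.1606]
tool_rot: [0.425, -3.112, 0.0]
contact_force: [-1.0, -0.4, -1.4]
opening: 0.028
grip_force: 98.6
```

Request:
send_rows --rows '[[2.0,[0,0,0.5],0],[2.0,[0,0,0.5],0],[2.0,[0,0,0],0]]'

```text
t: 26.0
tool_pos: [0.4766, 0.2088, 0.1505]
tool_rot: [0.425, -3.112, 0.0]
contact_force: [-0.3, -0.4, 0.3]
opening: 0.0283
grip_force: 98.6
```

```bash
python3 - <<'E'
from h import *
need((.477,.2084,.165))
im=grab('scene'); f=im['frame'][150:270,130:290]; f=cv2.resize(f[:,:,::-1],(720,540),interpolation=cv2.INTER_CUBIC)
cv2.imwrite('pics/s9.png',np.clip(f*1.5,0,255).astype(np.uint8))
E
```

```text
t 26.0 tcp [0.4766 0.2088 0.1505] z [-0.001 -0.    -1.   ] y-az 105.56 need cm [-0.03 -0.05 -1.45] F [-0.3 -0.4  0.3] open 0.0283 grip 98.6 q6 -1.57
```

View pics/s9.png

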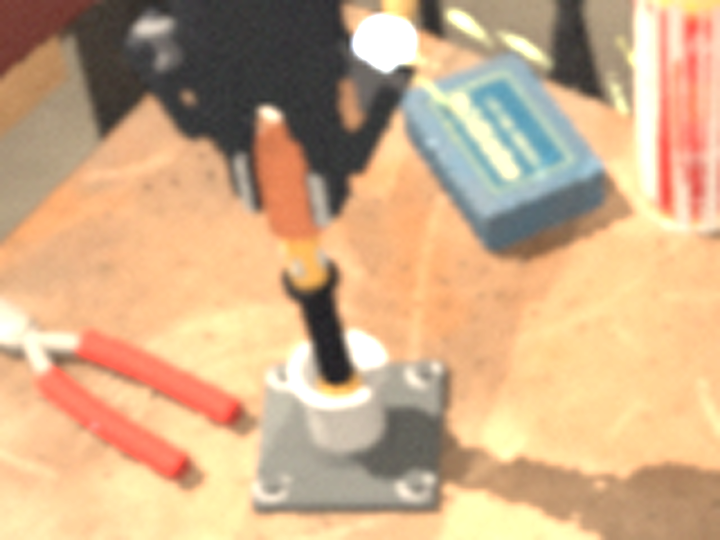

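The nozzle rim at (295,235) is now round the tip, and the seat and leaves show below it at (305,265). I'll go down onto the seat, easing towards the cup axis.

Request:
send_rows --rows '[[2.0,[0,-0.1,0.5],0],[2.0,[0,-0.1,0.5],0],[2.0,[0,0,0.4],0],[2.0,[0,0,0.3],0],[2.0,[0,0,0],0]]'

```text
t: 26.68
tool_pos: [0.4773, 0.2069, 0.1338]
tool_rot: [0.425, -3.112, 0.0]
contact_force: [-0.4, -0.1, -1.6]
opening: 0.0287
grip_force: 98.6
```

Request:
send_rows --rows '[[2.0,[0,-0.1,0.2],0],[2.0,[0,-0.1,0.2],0],[2.0,[0,0,0],0]]'

```text
t: 27.05
tool_pos: [0.478, 0.2049, 0.13]
tool_rot: [0.425, -3.112, 0.0]
contact_force: [0.1, 0.9, -0.9]
opening: 0.0281
grip_force: 98.6
```

Request:
send_rows --rows '[[2.0,[0,-0.1,0.3],0],[2.0,[0,0,0.3],0],[2.0,[0,0,0.2],0],[2.0,[0,0,0],0]]'

```text
t: 27.55
tool_pos: [0.4815, 0.2048, 0.1266]
tool_rot: [-0.424, 3.105, 0.001]
contact_force: [-0.4, -0.7, 12.1]
opening: 0.0282
grip_force: 100.1
```

Request:
send_rows --rows '[[2.0,[0,0,0.2],0],[2.0,[0,0,0.2],0],[2.0,[0,0,0],0]]'

```text
t: 27.92
tool_pos: [0.483, 0.2054, 0.1246]
tool_rot: [-0.424, 3.101, 0.003]
contact_force: [0.2, 0.1, 13.5]
opening: 0.0285
grip_force: 100.3
```

Request:
send_rows --rows '[[2.0,[0,0,0.2],0],[2.0,[0,0,0.2],0],[2.0,[0,0,0],0]]'

```text
t: 28.3
tool_pos: [0.4796, 0.2044, 0.1158]
tool_rot: [-0.425, 3.11, 0.0]
contact_force: [-0.1, -0.3, 4.3]
opening: 0.0282
grip_force: 99.2
```

Request:
send_rows --rows '[[2.0,[0,0,0.2],0],[2.0,[0,0,0.2],0],[2.0,[0,0,0],0]]'

```text
t: 28.68
tool_pos: [0.4786, 0.204, 0.1104]
tool_rot: [-0.425, 3.112, -0.001]
contact_force: [0.1, -0.7, 4.4]
opening: 0.0284
grip_force: 99.1
```

Request:
send_rows --rows '[[2.0,[0,0,0.2],0],[2.0,[0,0,0.2],0],[2.0,[0,0,0],0],[2.0,[0,0,0],0]]'

```text
t: 29.18
tool_pos: [0.481, 0.2044, 0.1102]
tool_rot: [-0.425, 3.107, -0.0]
contact_force: [-2.0, -1.3, 15.7]
opening: 0.0286
grip_force: 100.5
```

Request:
send_rows --rows '[[2.0,[0,0,0.2],0],[2.0,[0,0,0],0],[2.0,[0,0,0],0]]'

```text
t: 29.55
tool_pos: [0.4823, 0.2048, 0.1102]
tool_rot: [-0.424, 3.104, 0.0]
contact_force: [-1.4, -0.1, 20.3]
opening: 0.0282
grip_force: 101.1
```

A hard stop at 0.1102 matches the expected home height. I'll ease the push to about 12 N and check the assembly.

Request:
send_rows --rows '[[2.0,[0,0,-0.3],0],[2.0,[0,0,0],0],[2.0,[0,0,0],0],[2.0,[0,0,0],0]]'

```text
t: 30.05
tool_pos: [0.4804, 0.2043, 0.1103]
tool_rot: [-0.425, 3.108, -0.0]
contact_force: [-0.6, -1.0, 12.5]
opening: 0.0283
grip_force: 100.1
```

```bash
python3 nz.py; python3 - <<'E'
from h import *
from scipy.optimize import least_squares
S=load('scene');P=cloud(S)*1000
m=(np.hypot(P[...,0]-480,P[...,1]-204)<25)&(P[...,2]>72)&(P[...,2]<114); q=P[m]
def res(p):
    d=np.array([p[2],p[3],1.]); d/=np.linalg.norm(d); return np.linalg.norm(np.cross(q-np.array([p[0],p[1],0]),d),axis=1)-9.5
s=least_squares(res,[480.,203,0,0],loss='soft_l1').x; print(len(q),'axis@0',s[:2].round(1),'tilt',np.degrees(np.arctan(s[2:])).round(1),'@118',(s[:2]+118*s[2:]).round(1))
f=S['frame'][150:270,130:290]; f=cv2.resize(f[:,:,::-1],(720,540),interpolation=cv2.INTER_CUBIC)
cv2.imwrite('pics/s10.png',np.clip(f*1.6,0,255).astype(np.uint8))
E
```

```text
t 30.05 tcp [0.4804 0.2043 0.1103] z [ 0.005  0.    -1.   ] y-az 105.56 need cm [-0.03  0.27 -8.97] F [-0.6 -1.  12.5] open 0.0283 grip 100.1 q6 -1.58
scene 273
 nozzle centre tool [-3.2  0.1] z range [-72.   -2.2] world [0.4833 0.2053 0.1293]
 finger end [-36. -36. -36. -35. -35. -34. -34. -34. -33. -32.]
top 0
111 axis@0 [480.9 202.1] tilt [1.1 1. ] @118 [483.2 204.1]
```

View pics/s10.png

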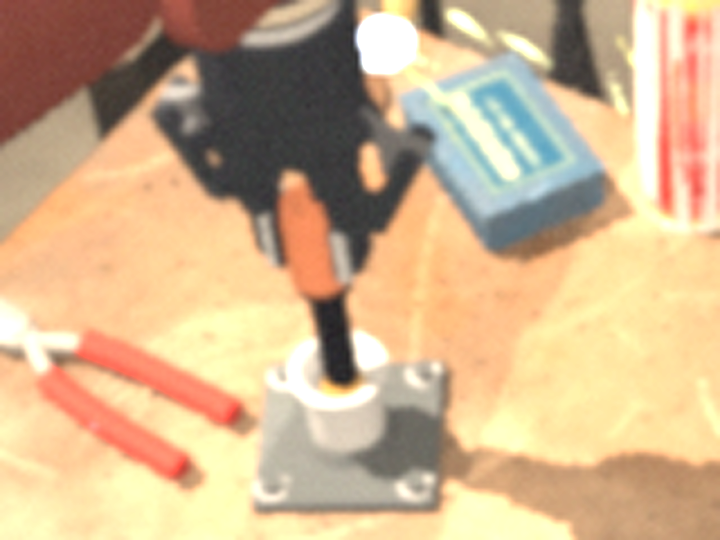

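The nozzle sits flush on the collar at (320,292). The barrel is upright within about 1.5°, the push is 12.5 N, and the tin, can and pliers have not moved. I'm handing the job in.

```bash
python3 -c "
from station import ctrl
print(ctrl.finish_job()); o=ctrl.get_obs(); print(o['t'],o['tool_pos'],o['contact_force'])"
```

```text
the job is handed in; nothing more can be done
None
the job is handed in; nothing more can be done
```

The job is handed in, but no verdict came back: the barrel stands upright within about 1.5° on the socket floor, and the nozzle is pressed hard against its stop at the expected home height on the collar with about 12 N, still gripped; I couldn't see whether the leaf springs had seated in the groove.

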